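Weigh the closed tin on the bench balance

TASK

Weigh the closed tin that stands on the balance: slide the equal knob weights one at a time from the ledge straight across onto the open-fronted pan behind it, until the beam rests level with its pointer at the middle mark. Every weight must end standing upright, wholly on the pan or, if it was not needed, still on the ledge; do not touch the tins or the other things on the bench.

Things in the scene. Friction and masses are not known exactly. Their poses are not given: they have to be found in the camera images.
- balance: Bench balance; origin on the bench top under the beam's middle, x away from the robot, y along the beam to the left, z up. Dark plinth 170 x 370 x 18 mm; ledge and weight pan (a tray) at the left, round tin pan (128 mm wide) at y = -120 mm, dial plate with middle mark at x = +82 mm, 183 mm high. The pans stay horizontal as the beam swings; where a load stands on its pan makes no difference.
- beam (a joint): Angle of the beam (rad): 0 level, pointer at the middle mark; positive with the tin side down and the weight pan up, negative with the weight pan down; stops at +0.1 and -0.1. Swings freely, lightly damped and weakly centred: 37 g of difference between the pans turns it 0.025, 150 g or more holds it at a stop. Settles in about 1 s.
- weight_pan_centre (a point): Point on the upper face of the weight pan, at x = 0, y = +120 mm of the balance. Aluminium tray, 184 mm along the balance's y; its flat reaches 36 mm forward (-x) and 56 mm back from here. Open at the front, side rims 4 mm and back rim 10 mm high. Stands 72 mm over the bench with the tin side down, 60 mm when level, 48 mm with the weights' side down.
- weight_0_centre (a point): Plain steel knob weight of 200 g, one of three alike: cylinder 48 mm across and 40 mm high, with a knob 20 mm across on a neck, its top 58 mm above the foot. This point is on the axis, 20 mm above the foot. They stand side by side on the ledge about 56 mm apart along the balance's y, weight_0 the rightmost.
- weight_1_centre (a point): Plain steel knob weight of 200 g, one of three alike: cylinder 48 mm across and 40 mm high, with a knob 20 mm across on a neck, its top 58 mm above the foot. This point is on the axis, 20 mm above the foot. They stand side by side on the ledge about 56 mm apart along the balance's y, weight_0 the rightmost.
- weight_2_centre (a point): Plain steel knob weight of 200 g, one of three alike: cylinder 48 mm across and 40 mm high, with a knob 20 mm across on a neck, its top 58 mm above the foot. This point is on the axis, 20 mm above the foot. They stand side by side on the ledge about 56 mm apart along the balance's y, weight_0 the rightmost.
- tin_a_centre (a point): Closed flat tin, 66 x 90 x 28 mm, one of two alike outside with different contents, each a whole number of weights (two or three). This point is its middle, 14 mm above its underside. One tin stands on the balance's round pan, the other waits on a wooden riser 48 mm high at the right; which is which varies.
- tin_b_centre (a point): Closed flat tin, 66 x 90 x 28 mm, one of two alike outside with different contents, each a whole number of weights (two or three). This point is its middle, 14 mm above its underside. One tin stands on the balance's round pan, the other waits on a wooden riser 48 mm high at the right; which is which varies.
- tweezers: Tweezers lying on the bench, 13 x 120 x 8 mm, a bystander; origin under its middle.
- loupe_b: Black eye loupe, 30 mm across and 31 mm high, a bystander; origin under its middle.
- ledge_centre (a point): Middle of the top face of the balance's fixed flat ledge that carries the weights: 73 mm above the bench, 89 mm along the balance's x and 184 mm along its y, just in front of the weight pan. A 3 mm gap parts it from the pan, which is 1 mm lower than it while the tin side is down.
- file_handle: Dark steel file handle lying on the bench, 18 x 126 x 19 mm, a bystander; origin under its middle.
Things that resemble listed ones, but are neither listed nor needed, are in the scene too. Leave any black or yellow look-alike of the part that bears weight_1_centre alone.

How it is judged:
By the outcome, as a careful person would: the job done as asked, in the order asked, and still so for the second after the job is handed in, with the robot touching nothing.
It also fails if it takes over 64 s, if anything falls off the work surface, if the arm or the gripper's body presses on something with over 40 N, if the wrist force passes 120 N, or if a joint passes its speed limit or range.

ROBOT

A 6-joint arm with a two-finger parallel gripper is mounted at the origin on a cart in front of the work surface, level with it; the furniture and walls round the work are solid. World frame = base frame: x ahead of the robot, y to its left, z up, the work surface at z = 0. Lengths are in m, angles in rad, forces in N, time in s.
With the tool pointing down it reaches from about 0.325 to 0.875 m from the base axis. Payload 4.4 kg.
Tool frame: the origin (TCP) lies at the very end of the fingers, on their centre line; the grasp point (between the pads) lies 19 mm behind it (arm.tcp_to_grasp is the distance from the TCP to the grasp point, in m); z points along the fingers, y is the line along which they close (so a half turn about z gives the same grasp; the last joint's range is limited). The gripper opens to 85 mm and grips with 20 to 120 N. Pads are 22 mm wide; open, the fingers measure 114 mm over their backs; the gripper's body (76 mm by 85 mm) begins 54 mm behind the grasp point. The pads swing forward as they close: fully open they stand 13 mm farther back than shut.
Start: joints at [-0.15, 0.207, 1.542, -0, 1.393, -0.15], TCP at [0.575, -0, 0.231] pointing down, gripper open.
Joint ranges: [-2.73, 2.73], [-0.86, 2.22], [0.23, 2.46], [-1.11, 4.25], [0.08, 2.63], [-2.82, 2.82]. Speed limits (rad/s): [2.79, 2.79, 3.14, 3.14, 3.14, 3.14].

INTERFACE

Orientations are given as a unit quaternion [w, x, y, z].
In Python, from workcell import arm gives the robot as it stands.
- The arm moves only by the tool step_arm, never from a script. Its argument "increments" is one flat list of numbers, 7 for each row, row after row: the opening, from 0 (shut) to 1 (fully open), then the shift along the tool's x, y, z scaled (see below), then the turn, a rotation vector about the tool's x, y, z scaled (see below). In form: [grip, x, y, z, rx, ry, rz, grip, x, y, z, rx, ry, rz, ...]. A call has 1 to 20 rows; each row shifts and turns the commanded pose from where the row before left it, along the tool's axes as they then stand; what a row does not reach is not made up. The controller multiplies each number of a shift by 20 cm and each number of a turn by 0.12 rad. A row lasts 1/8 s, in which the tool goes at most 62.5 mm and 10.7 degrees, less where a joint would pass 70% of its speed; a pose out of reach is approached as far as the arm can. A call with a number of a shift or a turn outside -1 to 1 is refused whole. A call with a gripper value outside its range is refused whole. The fingers move at their own pace and stop on an object; the grip force is fixed at half the most. Time passes only in rows, so rows that do not move let the fingers close. It gives the time, the measured TCP pose, the force, the opening and the grip force at its end, in the units of the state.
- arm.state(): the state, without advancing time (a new reading comes with each control period).
- arm.grab_frame(name): name is "scene" or "side" or "wrist"; returns a dict with "image" (384x512x3 uint8, red, green, blue), "mtx" (3x3 intrinsics, pixels), "rvec" (rotation vector, rad) and "tvec" (3), from world to camera coordinates, as OpenCV has them. Camera axes: x right, y down, z forward; pixel columns grow to the right and rows downward; lengths in m; the calibration is good to about 2 mm. A picture is of the moment at which its call begins. There is no depth.
- arm.close_job(): hands the job in; it is judged then, once.
The state is a dict: "time_s": time; "q": joint angles; "qd": joint speeds; "joint_efforts": joint torques, N m; "tool_pos": TCP position; "orientation": TCP orientation; "force": force on the tool from outside, world axes, zero at the start; "torque": the same for the moment, N m; "gripper_width": finger opening in m; "finger_force": force on a finger pad.
Only numpy, scipy, OpenCV 4.12 (cv2) and the standard library are available. Lean on these libraries where they do the work, as an engineer would, in place of code of your own. Each camera call takes 0.05 s, during which the arm holds its last target. There are 200 camera calls.

## Working session

There is one attempt and no reset: what is moved stays moved. The work goes in short steps, Python scripts to look and compute and a tool call to move; the robot and the scene stay as the last step left them, time stands still between calls to the robot, and variables do not carry over. Pictures are saved under pics/ and viewed, at most 13 in all, crops included, and the job is handed in when it is done.

Besides the shell and the picture viewer there is one more tool, called by a JSON object that holds its "op" and its "data", one argument or row to a line. step_arm: Moves the arm, as the interface text tells. Its arguments: {"type":"object","properties":{"increments":{"type":"array"}},"required":["increments"]}

```bash
mkdir -p pics; cat > h.py <<'E'
import numpy as np, cv2
from workcell import arm
def grab(n,out):
    f=arm.grab_frame(n); cv2.imwrite(f'pics/{out}.png',f['image'][:,:,::-1]); np.savez(f'pics/{out}.npz',**f); return f
def ray(f,u,v,z):
    p=cv2.undistortPoints(np.array([[[u,v]]],float),f['mtx'],None)[0,0]
    R=cv2.Rodrigues(f['rvec'])[0]; t=np.array(f['tvec']).ravel()
    c=-R.T@t; d=R.T@np.array([p[0],p[1],1]); return c+d*(z-c[2])/d[2]
def proj(f,P):
    return cv2.projectPoints(np.array(P,float).reshape(-1,1,3),f['rvec'],np.array(f['tvec'],float),f['mtx'],None)[0].reshape(-1,2)
E
python3 - <<'E'
from h import *
a=grab('scene','sc1')['image']; b=grab('side','si1')['image']
cv2.imwrite('pics/both1.png',np.vstack([a,b])[:,:,::-1][:600]) 
for n in('sc1','si1'):
    f=np.load(f'pics/{n}.npz');R=cv2.Rodrigues(f['rvec'])[0];print(n,-R.T@f['tvec'].ravel(),R[2])
print(arm.state())
E
```

```text
sc1 [-0.34928844 -0.73907301  0.58834122] [ 0.77194632  0.44061159 -0.45821426]
si1 [-0.08648062 -1.16014472  0.49211914] [ 0.49685154  0.79406705 -0.35013722]
{'time_s': 0.1, 'q': array([-1.50500875e-01,  2.07352598e-01,  1.54281879e+00,  3.51293124e-05,
        1.39350507e+00, -1.50544424e-01]), 'qd': array([-0.00226604, -0.00228544, -0.00509322,  0.00031372,  0.00115811,
       -0.00092442]), 'joint_efforts': array([-6.50861111e-04, -3.84093010e+01, -2.92548752e+01, -2.51638894e-04,
        4.84987657e-03,  7.72491080e-05]), 'tool_pos': array([5.74315080e-01, 1.03099975e-04, 2.30228112e-01]), 'orientation': array([-8.49133800e-04,  7.07093203e-01,  7.07119591e-01, -6.04009908e-04]), 'force': array([-0.15583053, -0.98799694,  0.4476984 ]), 'torque': array([-0.02841468,  0.03686683, -0.01692371]), 'finger_force': 0.0, 'gripper_width': 0.0853938398020128}
```

View pics/sc1.png

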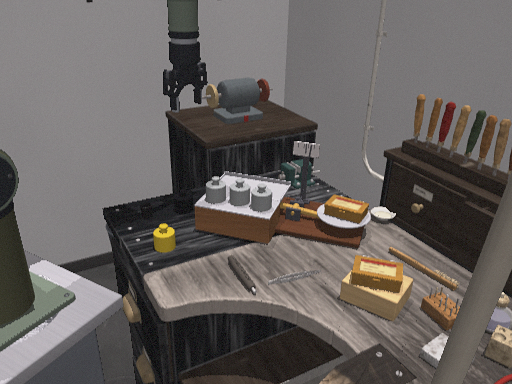

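View pics/si1.png

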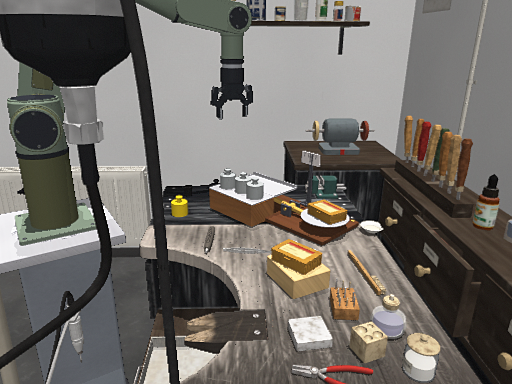

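The scene view shows three steel weights on the ledge near (215,190), (239,193) and (261,198). The dial is at (306,150), the tin on the round pan at (345,210) and the yellow look-alike at (164,238). Next I'll zoom in on the balance in both views.

```bash
python3 - <<'E'
import cv2,numpy as np
a=cv2.imread('pics/sc1.png')[135:250,180:380]; b=cv2.imread('pics/si1.png')[145:245,205:360]
a=cv2.resize(a,None,fx=4,fy=4,interpolation=cv2.INTER_CUBIC)[:300*2]
b=cv2.resize(b,None,fx=4,fy=4,interpolation=cv2.INTER_CUBIC)
cv2.imwrite('pics/a1.png',a);cv2.imwrite('pics/b1.png',b)
E
```

```text
(no output)
```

View pics/a1.png

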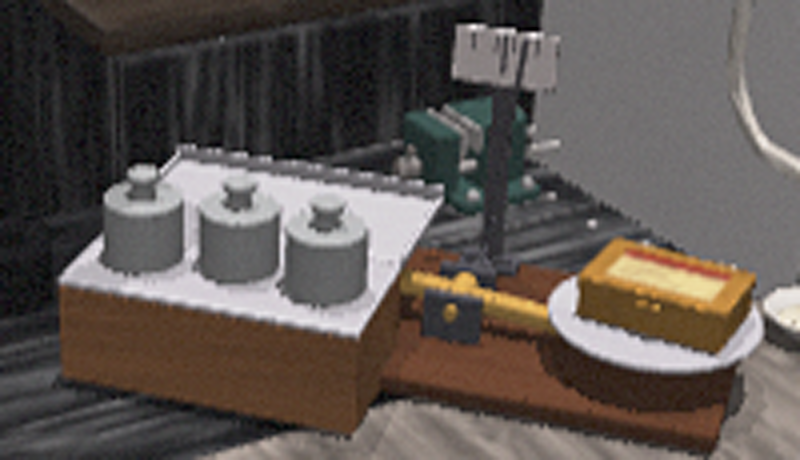

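View pics/b1.png

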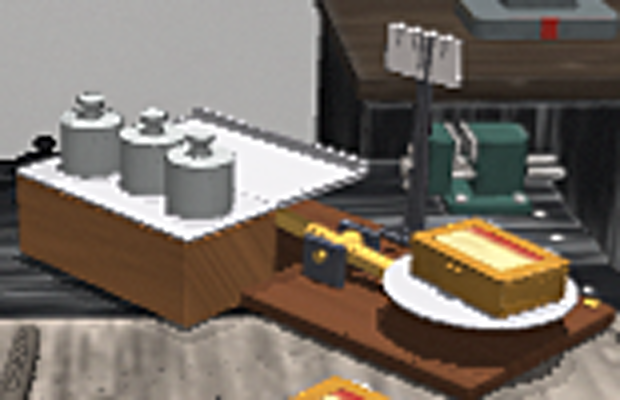

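The crops show the knob tops clearly, the ledge's front corners at scene (195,206) and (270,218), and the dial pointer right of the middle, with the tin side down.

```bash
python3 - <<'E'
from h import *
F={n:dict(np.load(f'pics/{n}.npz')) for n in('sc1','si1')}
pts={'w2':((215.75,177.3),(227.25,170),.130),'w1':((239.75,181.3),(243,174),.130),'w0':((261.5,185.3),(254.75,180.25),.130),
'fl':((195,205.75),(209.5,188),.073),'fr':((270,218),(251.75,205),.073)}
def P(f): return f['mtx']@np.hstack([cv2.Rodrigues(f['rvec'])[0],f['tvec'].reshape(3,1)])
for k,(a,b,z) in pts.items():
    X=cv2.triangulatePoints(P(F['sc1']),P(F['si1']),np.array(a,float),np.array(b,float)).ravel()
    print(k,ray(F['sc1'],*a,z)[:2].round(4),ray(F['si1'],*b,z)[:2].round(4),(X[:3]/X[3]).round(4))
print(ray(F['sc1'],180+443/4,135+190/4,.082))
print(ray(F['sc1'],180+180/4,135+147/4,.082))
E
```

```text
w2 [ 0.4611 -0.1662] [ 0.4546 -0.1772] [ 0.4621 -0.1652  0.1276]
w1 [ 0.4733 -0.2244] [ 0.4749 -0.2322] [ 0.4834 -0.2181  0.1245]
w0 [ 0.4823 -0.2766] [ 0.4746 -0.2941] [ 0.49   -0.272   0.1234]
fl [ 0.4072 -0.1445] [ 0.4104 -0.147 ] [ 0.4138 -0.1394  0.0692]
fr [ 0.4512 -0.3181] [ 0.4483 -0.3214] [ 0.4507 -0.3183  0.0724]
[ 0.62415018 -0.28207036  0.082     ]
[ 0.58794859 -0.10666193  0.082     ]
```

{"op": "step_arm", "data": {
  "increments": [1,-0.22,-0.1,0,0,0,0,1,-0.22,-0.1,0,0,0,0,1,-0.22,-0.1,0,0,0,0,1,-0.22,-0.1,0,0,0,0,1,-0.22,-0.1,0,0,0,0,0.6,0,0,0,0,0,-0.95,0.6,0,0,0,0,0,-0.95,0.6,0,0,0,0,0,0,0.6,0,0,0,0,0,0]
}}

```text
time_s: 1.23
tool_pos: [0.4749, -0.2198, 0.231]
orientation: [-0.0, 0.623, 0.783, -0.0]
force: [0.5, -0.3, 0.9]
gripper_width: 0.0512
finger_force: 0.0
```

```bash
python3 - <<'E'
from h import *
f=grab('wrist','w1'); s=arm.state(); print(s['tool_pos'],s['orientation'],s['gripper_width'],s['time_s'])
R=cv2.Rodrigues(f['rvec'])[0];print(-R.T@np.array(f['tvec']).ravel(),R)
E
```

```text
[ 0.47495758 -0.21974438  0.23105759] [-2.18706373e-04  6.22427075e-01  7.82677767e-01 -2.13550488e-05] 0.0512784040029789 1.275
[ 0.45498207 -0.14149491  0.37344879] [[ 0.97443711  0.22465601 -0.00141506]
 [ 0.2138278  -0.92550108  0.31261066]
 [ 0.06892022 -0.30492201 -0.94988029]]
```

View pics/w1.png

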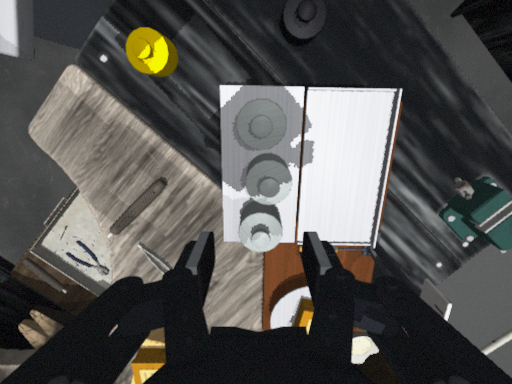

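The wrist view shows the knob tops at about (262,124), (268,184) and (262,237). The ledge corners are at (220,86), (305,86) and (222,242), and the pan lies to the right with its back rim at x≈400→375.

```bash
python3 - <<'E'
from h import *
f=dict(np.load('pics/w1.npz'))
s=arm.state();w,x,y,z=s['orientation'];from scipy.spatial.transform import Rotation as Ro
R=Ro.from_quat([x,y,z,w]).as_matrix();t=s['tool_pos']
for k,u,v,z in[('lfl',220,86,.073),('lbl',304,86,.073),('lfr',223,242,.073),('lbr',298,242,.073),('rbl',402,90,.082),('rbr',376,247,.082),('w2',262,124,.131),('w1',268,184,.131),('w0',262,237,.131)]:
    p=ray(f,u,v,z);print(k,p[:2].round(4),'tool units',((R.T@(p-t))/.2).round(3))
c=cv2.imread('pics/w1.png')[75:260,205:415];cv2.imwrite('pics/w1c.png',cv2.resize(c,None,fx=3.2,fy=3.2,interpolation=cv2.INTER_CUBIC))
E
```

```text
lfl [ 0.4127 -0.1369] tool units [ 0.473 -0.21   0.791]
lbl [ 0.4979 -0.1173] tool units [0.473 0.228 0.79 ]
lfr [ 0.4496 -0.316 ] tool units [-0.441 -0.232  0.79 ]
lbr [ 0.5411 -0.2948] tool units [-0.44   0.238  0.79 ]
rbl [ 0.5944 -0.0993] tool units [0.452 0.718 0.745]
rbr [ 0.6332 -0.2754] tool units [-0.449  0.709  0.745]
w2 [ 0.4624 -0.1602] tool units [0.304 0.006 0.5  ]
w1 [ 0.4805 -0.2124] tool units [0.029 0.035 0.5  ]
w0 [ 0.4877 -0.2679] tool units [-0.249  0.008  0.5  ]
```

View pics/w1c.png

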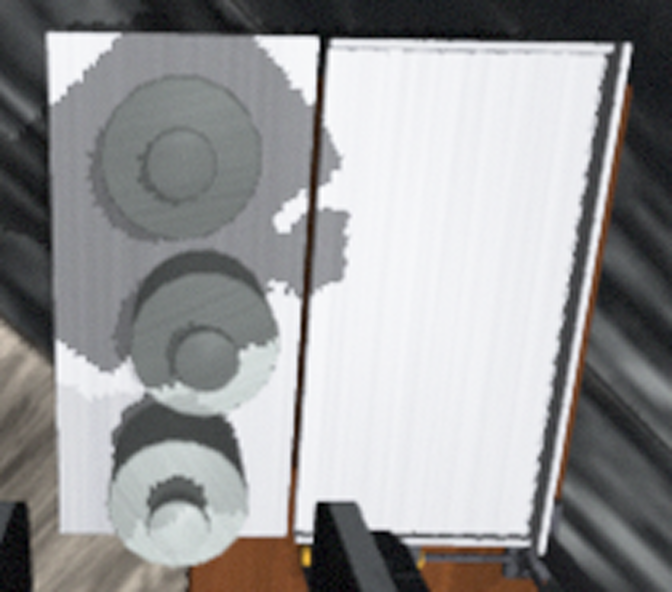

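The zoom refines the knob centres to (261,126), (270,188) and (261,239) in the full image. I'll grip the rightmost weight (weight_0) by its knob first.

{"op": "step_arm", "data": {
  "increments": [0.5,-0.26,0.003,0,0,0,0,0.5,0,0,0.19,0,0,0,0.5,0,0,0.19,0,0,0,0.5,0,0,0.1,0,0,0,0.5,0,0,0.09,0,0,0,0.5,0,0,0,0,0,0,0,0,0,0,0,0,0,0,0,0,0,0,0,0,0,0,0,0,0,0,0,0,0,0,0,0,0,0,0,0,0,0,0,0]
}}

```text
$.increments: bad value
```

{"op": "step_arm", "data": {
  "increments": [0.5,-0.26,0,0,0,0,0,0.5,0,0,0.19,0,0,0,0.5,0,0,0.19,0,0,0,0.5,0,0,0.1,0,0,0,0.5,0,0,0.09,0,0,0,0.5,0,0,0,0,0,0,0,0,0,0,0,0,0,0,0,0,0,0,0,0,0,0,0,0,0,0,0,0,0,0,0,0,0,0]
}}

```text
time_s: 2.52
tool_pos: [0.4879, -0.2713, 0.1187]
orientation: [0.002, 0.622, 0.783, 0.0]
force: [1.0, 0.2, 4.6]
gripper_width: 0.0172
finger_force: 58.8
```

```bash
python3 - <<'E'
from h import *
a=grab('wrist','w2')['image']; b=grab('side','si2')['image'];s=arm.state();print(s['tool_pos'],s['gripper_width'],s['finger_force'],s['force'])
b=cv2.resize(b[135:255,205:361],(512,394),interpolation=cv2.INTER_CUBIC)
c=np.hstack([cv2.resize(a,(400,300)),cv2.resize(b,(400,300))]);cv2.imwrite('pics/c2.png',c[:,:,::-1])
E
```

```text
[ 0.48782952 -0.27128543  0.11866903] 0.017181889947505708 58.945457339286804 [0.90333501 0.20302596 6.11694844]
```

View pics/c2.png

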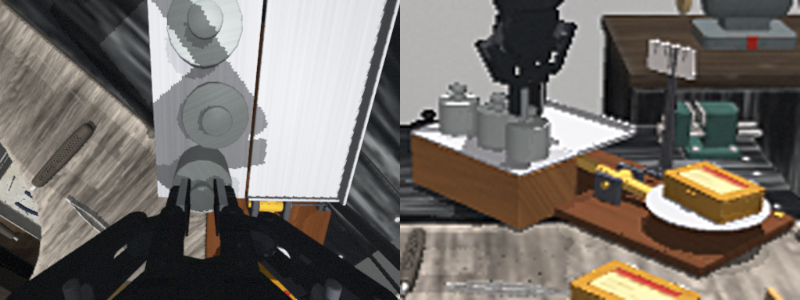

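The knob is gripped and the weight stands upright. I'll bring it across the gap with a ~1 mm clearance.

{"op": "step_arm", "data": {
  "increments": [0,0,0,-0.01,0,0,0,0,0,0.06,0,0,0,0,0,0,0.06,0,0,0,0,0,0,0.06,0,0,0,0,0,0,0.06,0,0,0,0,0,0,0.06,0,0,0,0,0,0,0.06,0,0,0,0,0,0,0.06,0,0,0,0,0,0,0.055,0,0,0,0,0,0,0,0,0,0,0,0,0,0,0.01,0,0,0,0,0,0,0,0,0,0]
}}

```text
time_s: 4.12
tool_pos: [0.5793, -0.2494, 0.1178]
orientation: [0.0, 0.622, 0.783, 0.0]
force: [1.0, 0.1, 0.6]
gripper_width: 0.0171
finger_force: 58.9
```

```bash
python3 - <<'E'
from h import *
a=grab('wrist','w3')['image']; b=grab('side','si3')['image'];s=arm.state();print(s['tool_pos'],s['gripper_width'],s['finger_force'],s['force'])
b=cv2.resize(b[135:255,205:361],(512,394),interpolation=cv2.INTER_CUBIC)
c=np.hstack([cv2.resize(a,(400,300)),cv2.resize(b,(400,300))]);cv2.imwrite('pics/c3.png',c[:,:,::-1])
E
```

```text
[ 0.57931004 -0.24940826  0.11774396] 0.017315804334240358 58.97519588470459 [-0.49804658  1.18127505  0.56941386]
```

View pics/c3.png

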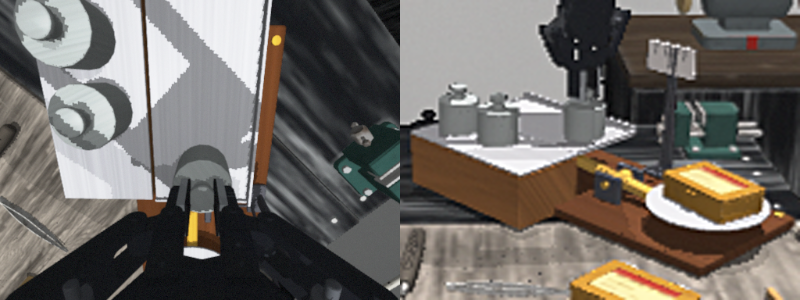

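Weight_0 is upright over the pan, wholly inside it. I'll release it and go over weight_1.

{"op": "step_arm", "data": {
  "increments": [0.5,0,0,0,0,0,0,0.5,0,0,0,0,0,0,0.5,0,0,0,0,0,0,0.5,0,0,-0.25,0,0,0,0.5,0.137,-0.216,0,0,0,0,0.5,0.136,-0.216,0,0,0,0,0.5,0,0,0,0,0,0,0.5,0,0,0,0,0,0]
}}

```text
time_s: 5.22
tool_pos: [0.4834, -0.216, 0.1679]
orientation: [0.001, 0.622, 0.783, 0.0]
force: [-0.1, -0.3, 0.9]
gripper_width: 0.0425
finger_force: 0.0
```

```bash
python3 - <<'E'
from h import *
a=grab('wrist','w4')['image']; b=grab('side','si4')['image'];s=arm.state();print(s['tool_pos'],s['gripper_width'],s['force'])
b=cv2.resize(b[135:255,205:361],(512,394),interpolation=cv2.INTER_CUBIC)
c=np.hstack([cv2.resize(a,(400,300)),cv2.resize(b,(400,300))]);cv2.imwrite('pics/c4.png',c[:,:,::-1])
E
```

```text
[ 0.48434286 -0.21648513  0.16816794] 0.04278367563416938 [-0.47288245  0.61162781  0.68370633]
```

View pics/c4.png

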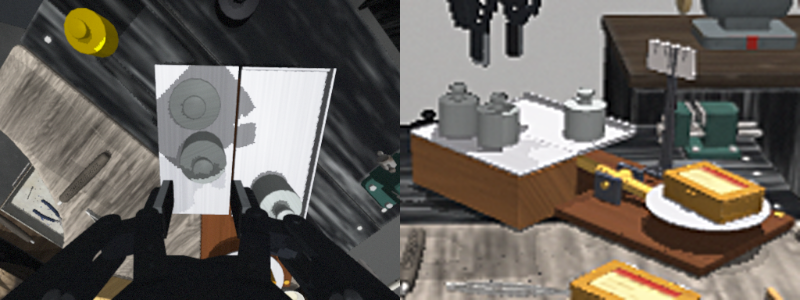

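Weight_0 stands on the pan and the tin side is still down. Next is weight_1, with the gripper already above its knob.

{"op": "step_arm", "data": {
  "increments": [0.5,0,0,0.13,0,0,0,0.5,0,0,0.12,0,0,0,0.5,0,0,0,0,0,0,0,0,0,0,0,0,0,0,0,0,0,0,0,0,0,0,0,0,0,0,0,0,0,0,0,0,0,0,0,0,0,0,0,0,0]
}}

```text
time_s: 6.32
tool_pos: [0.4842, -0.2163, 0.1187]
orientation: [0.002, 0.622, 0.783, 0.0]
force: [1.4, -0.9, 5.7]
gripper_width: 0.0168
finger_force: 58.9
```

{"op": "step_arm", "data": {
  "increments": [0,0,0,-0.01,0,0,0,0,0,0.06,0,0,0,0,0,0,0.06,0,0,0,0,0,0,0.06,0,0,0,0,0,0,0.06,0,0,0,0,0,0,0.06,0,0,0,0,0,0,0.06,0,0,0,0,0,0,0.05,0,0,0,0,0,0,0.025,0,0,0,0,0,0,0,0,0,0,0,0,0,0,0.01,0,0,0,0,0,0,0,0,0,0]
}}

```text
time_s: 7.82
tool_pos: [0.5674, -0.196, 0.1176]
orientation: [0.0, 0.622, 0.783, 0.0]
force: [-0.3, 0.3, 1.0]
gripper_width: 0.017
finger_force: 58.8
```

{"op": "step_arm", "data": {
  "increments": [0.5,0,0,0,0,0,0,0.5,0,0,0,0,0,0,0.5,0,0,0,0,0,0,0.5,0,0,-0.25,0,0,0,0.5,0.142,-0.216,0,0,0,0,0.5,0.141,-0.219,-0.1,0,0,0,0.5,0,0,0,0,0,0,0.5,0,0,0,0,0,0,0.5,0,0,0,0,0,0,0.5,0,0,0,0,0,0,0.5,0,0,0,0,0,0,0.5,0,0,0,0,0,0]
}}

```text
time_s: 9.32
tool_pos: [0.4701, -0.1605, 0.187]
orientation: [-0.0, 0.622, 0.783, -0.0]
force: [-0.8, -0.4, -0.6]
gripper_width: 0.0428
finger_force: 0.0
```

```bash
python3 - <<'E'
from h import *
a=grab('wrist','w5')['image']; b=grab('side','si5')['image'];c=grab('scene','sc5')['image'];s=arm.state();print(s['tool_pos'],s['gripper_width'],s['force'])
b=cv2.resize(b[135:255,205:361],(400,300),interpolation=cv2.INTER_CUBIC)
c=cv2.resize(c[130:242,180:330],(400,300),interpolation=cv2.INTER_CUBIC)
d=cv2.resize(arm.grab_frame('scene')['image'][138:168,286:326],(400,300),interpolation=cv2.INTER_CUBIC)
cv2.imwrite('pics/c5.png',np.vstack([np.hstack([cv2.resize(a,(400,300)),b]),np.hstack([c,d])])[:,:,::-1])
E
```

```text
[ 0.47004166 -0.16039723  0.18720783] 0.042653532856931894 [ 0.17347197 -0.22577672 -0.44032038]
```

View pics/c5.png

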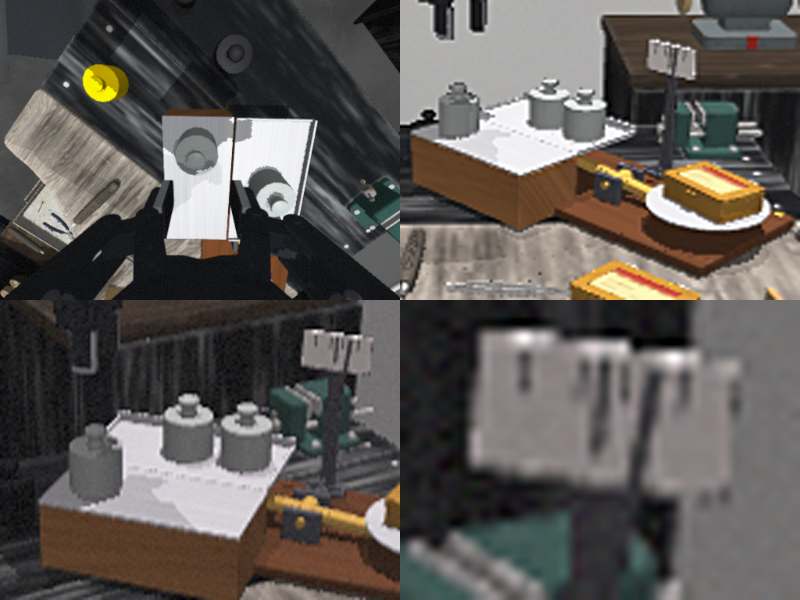

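Two weights are on the pan, upright, and the pointer is still right of the middle with the tin side down, so the third is needed. I overshot slightly in y, so I'll shift by -8 mm and take weight_2.

{"op": "step_arm", "data": {
  "increments": [0.5,0,-0.04,0,0,0,0,0.5,0,0,0.18,0,0,0,0.5,0,0,0.17,0,0,0,0.5,0,0,0,0,0,0,0,0,0,0,0,0,0,0,0,0,0,0,0,0,0,0,0,0,0,0,0,0,0,0,0,0,0,0,0,0,0,0,0,0,0]
}}

```text
time_s: 10.65
tool_pos: [0.4636, -0.1629, 0.119]
orientation: [0.002, 0.622, 0.783, 0.0]
force: [0.5, 0.1, 5.2]
gripper_width: 0.0168
finger_force: 59.2
```

Gripped. I'll carry it across, then lower gently with the yielding pan to near level before releasing.

{"op": "step_arm", "data": {
  "increments": [0,0,0,-0.01,0,0,0,0,0,0.06,0,0,0,0,0,0,0.06,0,0,0,0,0,0,0.06,0,0,0,0,0,0,0.06,0,0,0,0,0,0,0.06,0,0,0,0,0,0,0.06,0,0,0,0,0,0,0.06,0,0,0,0,0,0,0.055,0,0,0,0,0,0,0,0,0,0,0,0,0,0,0.015,0,0,0,0,0,0,0.015,0,0,0,0,0,0,0.015,0,0,0,0,0,0,0.015,0,0,0,0,0,0,0,0,0,0,0,0,0,0,0,0,0]
}}

```text
time_s: 12.65
tool_pos: [0.5545, -0.1408, 0.1072]
orientation: [-0.0, 0.622, 0.783, -0.0]
force: [-0.4, 0.6, -0.8]
gripper_width: 0.0168
finger_force: 58.9
```

{"op": "step_arm", "data": {
  "increments": [0.5,0,0,0,0,0,0,0.5,0,0,0,0,0,0,0.5,0,0,0,0,0,0,0.5,0,0,-0.2,0,0,0,0.5,0,0,-0.3,0,0,0,0.5,0,-0.3,0,0,0,0,0.5,0,-0.3,0,0,0,0,0.5,0,0,0,0,0,0,0.5,0,0,0,0,0,0,0.5,0,0,0,0,0,0,0.5,0,0,0,0,0,0,0.5,0,0,0,0,0,0,0.5,0,0,0,0,0,0,0.5,0,0,0,0,0,0,0.5,0,0,0,0,0,0,0.5,0,0,0,0,0,0,0.5,0,0,0,0,0,0,0.5,0,0,0,0,0,0]
}}

```text
time_s: 14.9
tool_pos: [0.4378, -0.1679, 0.2073]
orientation: [0.0, 0.622, 0.783, -0.0]
force: [0.5, 0.5, -0.3]
gripper_width: 0.0425
finger_force: 0.0
```

```bash
python3 - <<'E'
from h import *
a=grab('wrist','w6')['image']; b=grab('side','si6')['image'];c=grab('scene','sc6')['image'];s=arm.state();print(s['tool_pos'],s['gripper_width'],s['force'])
b=cv2.resize(b[135:255,205:361],(400,300),interpolation=cv2.INTER_CUBIC)
d=cv2.resize(c[138:168,286:326],(400,300),interpolation=cv2.INTER_CUBIC)
c=cv2.resize(c[130:242,180:330],(400,300),interpolation=cv2.INTER_CUBIC)
cv2.imwrite('pics/c6.png',np.vstack([np.hstack([cv2.resize(a,(400,300)),b]),np.hstack([c,d])])[:,:,::-1])
E
```

```text
[ 0.43784723 -0.16788247  0.20729698] 0.0425025189281804 [ 0.23905638 -0.22344214 -0.58900693]
```

View pics/c6.png

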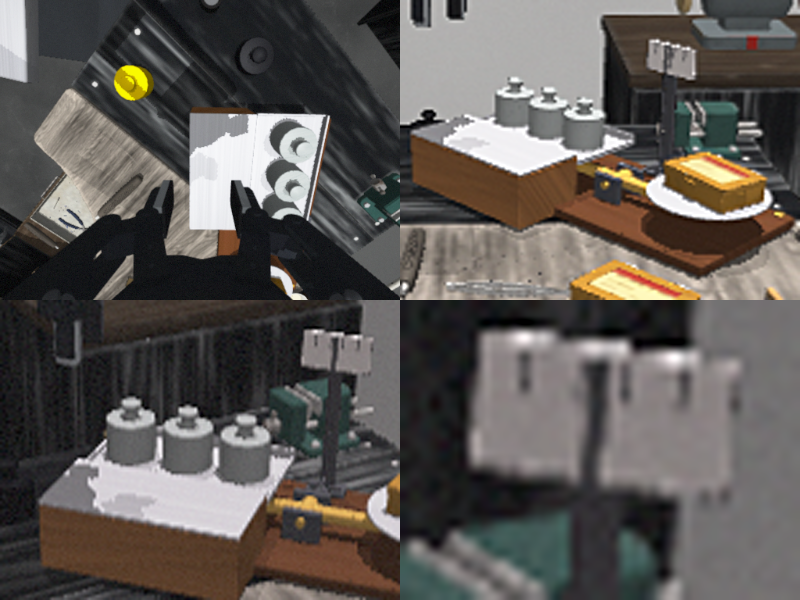

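All three weights stand upright on the pan, and the pointer is on the middle mark at crop pixel (595,365). I'll let it rest a moment more, then hand in.

{"op": "step_arm", "data": {
  "increments": [0.5,0,0,0,0,0,0,0.5,0,0,0,0,0,0,0.5,0,0,0,0,0,0,0.5,0,0,0,0,0,0,0.5,0,0,0,0,0,0,0.5,0,0,0,0,0,0,0.5,0,0,0,0,0,0,0.5,0,0,0,0,0,0]
}}

```text
time_s: 16.05
tool_pos: [0.4378, -0.1679, 0.2073]
orientation: [0.0, 0.622, 0.783, -0.0]
force: [0.3, -0.0, 0.3]
gripper_width: 0.0424
finger_force: 0.0
```

```bash
python3 - <<'E'
from h import *
a=dict(np.load('pics/sc6.npz'))['image'];b=grab('scene','sc7')['image']
print(np.abs(a.astype(int)-b)[130:250,180:380].mean(),np.abs(a.astype(int)-b)[138:168,286:326].mean())
print(arm.close_job())
E
```

```text
3.036583333333333 2.9258333333333333
the job is handed in; nothing more can be done
None
```

The tin weighs three weights (600 g): all three stand upright on the pan, the pointer is at the middle mark, and the job was handed in at about 16 s; I carried each weight across by its knob with about 1 mm of lift rather than dragging it along the ledge.

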